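# Spent coffee capsule through the spring flap of the capsule caddy

### The job

Put the spent copper-orange coffee capsule that was left on the ledge of the green capsule caddy into the caddy. With one finger push the caddy's self-closing flap down and hold it open, and with the other finger push the capsule along the ledge, over the edge and in, then let the flap spring shut. Only push: do not pick the capsule up, do not slide it on to the flap while that is shut, and leave the mug and the two fresh capsules where they are.

Things in the scene. Friction and masses are not known exactly. Their poses are not given: they have to be found in the camera images.
- caddy: Sage-green box for used capsules, 132 (x) by 214 (y) by 130 mm high, fixed, hollow. Origin: centre of its underside. Flat dark lid, top at z = 130 mm, 5 mm thick. In the caddy's frame the lid's mouth, closed by the flap, spans y = -29 to +96, x = -36 to +36 mm; all round it the lid is flush, without lips. Inside it is wider than the mouth (120 x 202 mm) and free down to z = 40 mm.
- flap (a joint): Flap angle, rad: 0 shut, grows as it is pushed down, to 1.25. A light grey plate 68 (x) by 121 (y) mm, hinged along its long side at caddy x = +34 mm (away from the robot); the long edge at x = -34 mm swings down. A spring (1 to 4 N at a fingertip) shuts it as soon as it is let go; shut, it carries a capsule without opening.
- flap_middle (a point): Centre of the flap's upper face, moving with it; shut, at caddy (0, 33.5, 129.5) mm. A fingertip about 18 mm wide held 30 mm below the lid's top anywhere between caddy x = -20 and +10 mm opens the flap 0.6 to 1.1 rad, enough for a capsule to slide down it and drop in.
- mouth_edge (a point): Middle of the edge where the ledge ends and the mouth begins, at caddy (0, -29, 130) mm, axes as the caddy's. The ledge is the flat part of the lid from caddy y = -107 (open end) to -29 mm, 132 mm wide. +y points from the ledge across the mouth: push the capsule that way.
- spent_capsule: Copper-orange spent capsule standing flange down on the ledge, centre 22 to 32 mm before the mouth's edge, at caddy x = -14 to +6 mm. Flange 37 mm across, 1.5 mm thick; body tapers from 31 to 27 mm at 20 mm up, round shoulder, 28 mm high; about 16 g, slides easily. Origin: centre of its underside.
- blue_capsule: Fresh dark blue capsule, same shape, standing on the worktop in front of the caddy (origin: centre of its underside). Not to be moved.
- purple_capsule: Fresh purple capsule, same shape, standing on the worktop in front of the caddy (origin: centre of its underside). Not to be moved.
- coffee_mug: White speckled mug with a green band, 80 mm in diameter, 113 mm with its handle, 98 mm high, on the worktop beyond the ledge end of the caddy (origin: underside). Not to be moved.
There are look-alikes about, which are no part of the job. Leave any turquoise look-alike of the spent_capsule alone.

How it is judged:
By the outcome, as a careful person would: the job done as asked, in the order asked, and still so for the second after the job is handed in, with the robot touching nothing.
It also fails if it takes over 32 s, if anything falls off the work surface, if the arm or the gripper's body presses on something with over 40 N, if the wrist force passes 120 N, or if a joint passes its speed limit or range.

### The arm

A 6-joint arm with a two-finger parallel gripper is mounted at the origin on a cart in front of the work surface, level with it; the furniture and walls round the work are solid. World frame = base frame: x ahead of the robot, y to its left, z up, the work surface at z = 0. Lengths are in m, angles in rad, forces in N, time in s.
With the tool pointing down it reaches from about 0.3 to 0.75 m from the base axis. Payload 8.5 kg.
Tool frame: the origin (TCP) lies between the finger pads; the fingertips stand 11 mm ahead of it and the grasp point (between the pads) lies 8 mm behind it; z points along the fingers, y is the line along which they close (so a half turn about z gives the same grasp; the last joint's range is limited). The gripper opens to 88 mm and grips with 3 to 60 N. Pads are 18 mm wide; open, the fingers measure 123 mm over their backs; the gripper's body (75 mm by 187 mm) begins 45 mm behind the grasp point.
Start: joints at [1.099, 0.381, 1.297, -0, 1.464, -0.215], TCP at [0.14, 0.532, 0.25] pointing down, gripper open.
Joint ranges: [-3.11, 3.11], [-0.89, 2.33], [0.22, 2.48], [-1.42, 4.56], [0.17, 2.85], [-2.88, 2.88]. Speed limits (rad/s): [2.39, 2.39, 3.14, 3.14, 3.14, 3.14].

### API

Orientations are given as a unit quaternion [x, y, z, w].
In Python, from cell import read_state, read_camera, job_done gives the robot as it stands.
- The arm moves only by the shell command python3 -m handwheel 'ROWS'. ROWS is JSON, a list of rows, each a list of 7 numbers: the shift along the tool's x, y, z in units of 40 mm (1.0 is 40 mm), then the turn, a rotation vector about the tool's x, y, z in rad, then the finger opening in mm, from 0 to 88.1. A call has 1 to 10 rows; each row is the pose to reach, as a shift and turn from the pose commanded when the call began, along the tool's axes at that moment; what a row does not reach only later rows make up. A row lasts 1/8 s, in which the tool goes at most 62.5 mm and 10.7 degrees, less where a joint would pass 70% of its speed; a pose out of reach is approached as far as the arm can. A call with a gripper value outside its range is refused whole. The fingers move at their own pace and stop on an object; the grip force is fixed at half the most. Time passes only in rows, so rows that repeat a pose let the fingers close. It gives the time, the measured TCP pose, the force, the opening and the grip force at its end, in the units of the state.
- read_state(): the state, without advancing time (a new reading comes with each control period).
- read_camera(name): name is "scene" or "top"; returns a dict with "frame" (480x640x3 uint8, red, green, blue), "fx", "fy", "cx", "cy" (pixels), "k1" (the pictures are not rectified: a ray, as slopes to the right and down, at radius r is drawn at 1 + k1 r^2 times it, then the intrinsics apply), "pose" (4x4, takes a point from camera to world coordinates). Camera axes: x right, y up, looking along -z (the intrinsics and any distortion apply to the point x, -y, -z); pixel columns grow to the right and rows downward; lengths in m; the calibration is good to about 2 mm. A picture is of the moment at which its call begins. There is no depth.
- job_done(): hands the job in; it is judged then, once.
The state is a dict: "clock": time; "joint_pos": joint angles; "joint_velocities": joint speeds; "joint_efforts": joint torques, N m; "tool_pos": TCP position; "tcp_rot": TCP orientation; "ft_force": force on the tool from outside, world axes, zero at the start; "moment": the same for the moment, N m; "grip_width": finger opening in m; "gripper_force": force on a finger pad.
Only numpy, scipy, OpenCV 4.12 (cv2) and the standard library are available. Lean on these libraries where they do the work, as an engineer would, in place of code of your own. Each camera call takes 0.05 s, during which the arm holds its last target. There are 200 camera calls.

## Working session

There is one attempt and no reset: what is moved stays moved. The work goes in short steps, Python scripts to look and compute and a shell command to move; the robot and the scene stay as the last step left them, time stands still between calls to the robot, and variables do not carry over. Pictures are saved under pics/ and viewed, at most 10 in all, crops included, and the job is handed in when it is done.

```bash
mkdir -p pics; ls
cat > h.py <<'E'
import numpy as np, cv2
from cell import read_state, read_camera
def ray(c,u,v):
    x=(u-c["cx"])/c["fx"]; y=(v-c["cy"])/c["fy"]
    k=c["k1"]; a,b=x,y
    for _ in range(20):
        r2=a*a+b*b; a,b=x/(1+k*r2),y/(1+k*r2)
    P=np.array(c["pose"]); d=P[:3,:3]@np.array([a,-b,-1]); return P[:3,3],d
def at_z(c,u,v,z):
    o,d=ray(c,u,v); return o+d*(z-o[2])/d[2]
def proj(c,p):
    P=np.array(c["pose"]); q=P[:3,:3].T@(np.array(p)-P[:3,3]); a,b=q[0]/-q[2],-q[1]/-q[2]
    s=1+c["k1"]*(a*a+b*b); return np.array([c["cx"]+c["fx"]*a*s,c["cy"]+c["fy"]*b*s])
E
python3 - <<'E'
from h import *
import pickle
for n in("scene","top"):
    c=read_camera(n); cv2.imwrite(f"pics/{n}0.png",c["frame"][:,:,::-1]); pickle.dump(c,open(n+"0.pkl","wb"))
    print(n,c["fx"],c["k1"],np.round(c["pose"],3).tolist())
s=read_state();print(s)
E
```

```text
pics
scene 567.6009760878483 -0.10533786273684345 [[-0.975, -0.154, 0.161, 0.74], [0.222, -0.728, 0.648, 0.587], [0.017, 0.668, 0.744, 0.851], [0.0, 0.0, 0.0, 1.0]]
top 548.4388595613524 -0.057282827886109264 [[0.006, 0.975, -0.222, 0.394], [-1.0, 0.007, 0.004, -0.047], [0.005, 0.222, 0.975, 0.943], [0.0, 0.0, 0.0, 1.0]]
{'clock': 0.1, 'joint_pos': array([ 1.09871338e+00,  3.81107041e-01,  1.29813196e+00,  1.48605793e-05,
        1.46361317e+00, -2.15293721e-01]), 'joint_velocities': array([-0.00202339, -0.00119621, -0.00172864,  0.0014974 ,  0.00054095,
        0.00070974]), 'joint_efforts': array([ 3.57840298e-03, -4.38647389e+01, -2.24909127e+01,  7.14403018e-02,
        3.42584623e-02, -6.55182362e-05]), 'tool_pos': array([0.1395744 , 0.53175535, 0.24922898]), 'tcp_rot': array([ 1.28042904e-01,  9.91768430e-01, -5.90441794e-04, -2.19160493e-04]), 'ft_force': array([-0.40336068,  0.15168895, -0.39943146]), 'moment': array([-0.00457046,  0.02693203,  0.00532865]), 'gripper_force': 0.0, 'grip_width': 0.08796895279261902}
```

View pics/top0.png

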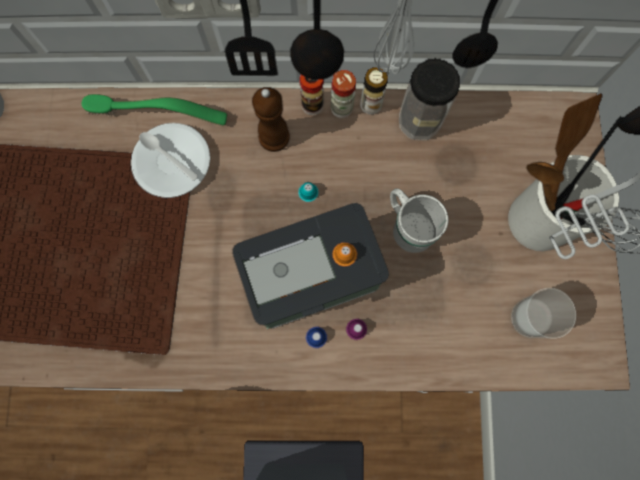

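View pics/scene0.png

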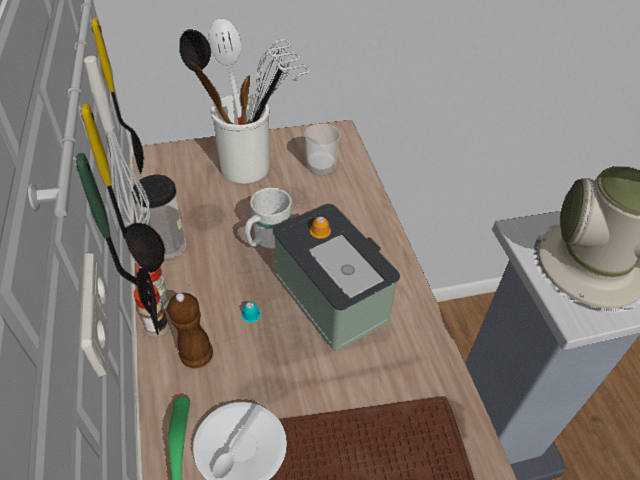

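The top view shows the caddy at about (310,264). The copper-orange capsule stands on its lid at (344,253). The turquoise look-alike is at (308,190), on the worktop behind the caddy. The blue capsule is at (316,337), the purple at (357,329) and the mug at (420,220). Only the orange one is on the ledge, so it is the one meant. I'll confirm that in an enlarged crop.

Run:
```python
from h import *
f=cv2.imread("pics/top0.png")[190:350,225:435]
cv2.imwrite("pics/topc.png",cv2.resize(f,None,fx=3.75,fy=3.75,interpolation=cv2.INTER_CUBIC))
```

```text
(no output)
```

View pics/topc.png

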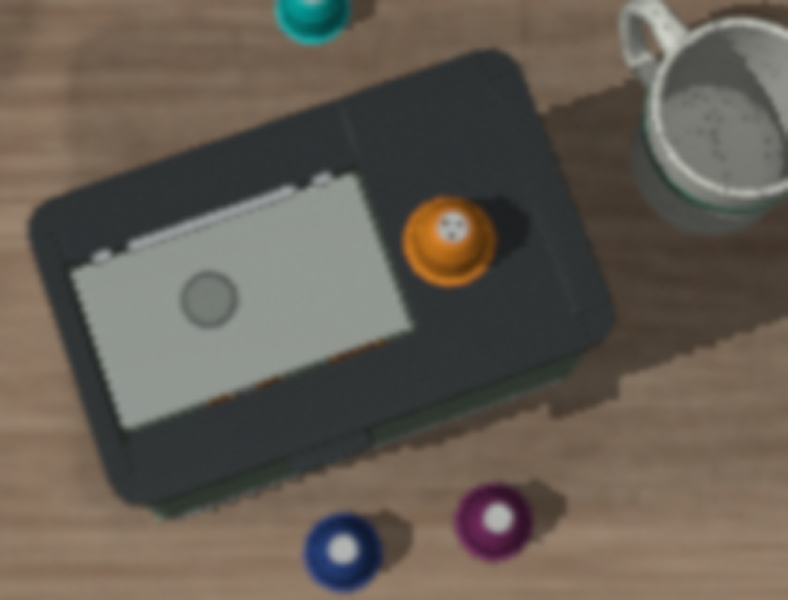

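The crop confirms the orange capsule stands on the ledge, with its flange centre near crop (449,241). The flap corners are at crop (72,270), (357,174), (413,328) and (127,430). Next I fit the caddy pose.

```bash
cat >> h.py <<'E'
def fit(src,dst):
    a,b=src.mean(0),dst.mean(0); U,S,V=np.linalg.svd((src-a).T@(dst-b)); R=V.T@np.diag([1,np.linalg.det(V.T@U.T)])@U.T
    return R,b-R@a
E
python3 - <<'E'
from h import *
import pickle
c=pickle.load(open("top0.pkl","rb"))
w=lambda p,z: at_z(c,225+(p[0]+.5)/3.75-.5,190+(p[1]+.5)/3.75-.5,z)
src=np.array([[34,94],[34,-27],[-34,-27],[-34,94]])/1000
dst=np.array([w(p,.1295)[:2] for p in[(72,270),(357,174),(413,328),(127,430)]])
R,t=fit(src,dst); yaw=np.arctan2(R[1,0],R[0,0]); print("yaw",yaw,"t",t,"res mm",((src@R.T+t-dst)*1000).round(1).tolist())
for n,p,z in[("cap flange",(450,242),.131),("cap top",(452,226),.158)]:
    q=w(p,z)[:2]; print(n,q,((q-t)@R*1000).round(1))
for n,p,z in[("blue",(343,548),.028),("purple",(498,518),.028),("mug rim",(738,108),.098)]:
    q=w(p,z)[:2]; print(n,q,((q-t)@R*1000).round(1))
# check in scene
s=pickle.load(open("scene0.pkl","rb"))
W=lambda x,y,z: [*(R@np.array([x,y])+t),z]
for q in[(.034,.094,.1295),(.034,-.027,.1295),(-.034,-.027,.1295),(-.034,.094,.1295)]: print(proj(s,W(*q)))
for n,uv,z in[("cap top scene",(319.5,219),.158)]:
    q=at_z(s,*uv,z)[:2]; print(n,q,((q-t)@R*1000).round(1))
np.savez("caddy.npz",R=R,t=t)
f=cv2.imread("pics/scene0.png")[180:330,250:430]
cv2.imwrite("pics/scenec.png",cv2.resize(f,None,fx=4,fy=4,interpolation=cv2.INTER_CUBIC))
E
```

```text
yaw 0.3481009940919515 t [ 0.54817657 -0.03188844] res mm [[-0.3, -0.5], [0.5, 0.2], [-0.3, -0.1], [0.1, 0.4]]
cap flange [ 0.56061619 -0.08358082] [ -5.9 -52.8]
cap top [ 0.56145461 -0.08317091] [ -5.  -52.7]
blue [ 0.4439904  -0.04074565] [-101.    27.2]
purple [ 0.4574927  -0.10907354] [-111.6  -41.6]
mug rim [ 0.62659183 -0.20828493] [  13.5 -192.6]
[348.5237398  296.33656582]
[307.7002579  248.50414575]
[340.3163157  233.30045293]
[382.29813421 278.7238792 ]
cap top scene [ 0.56040045 -0.08336158] [ -6.1 -52.6]
```

View pics/scenec.png

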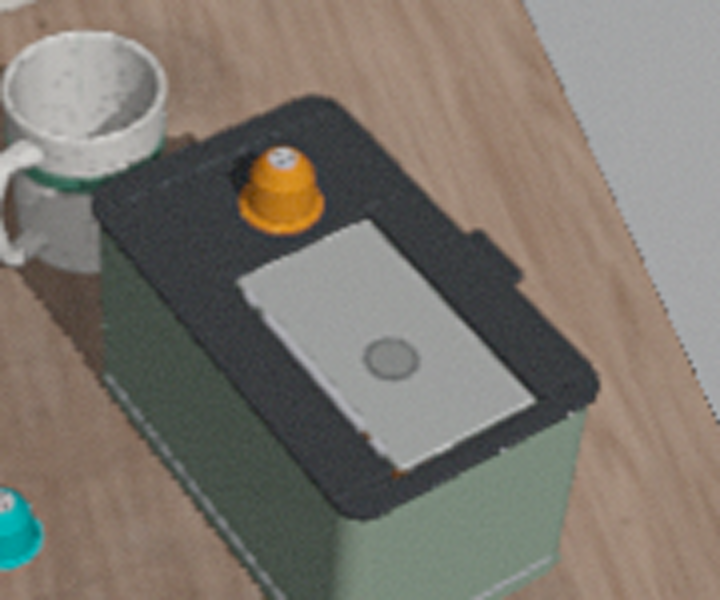

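The scene camera agrees with the fit to about 2 px, so I'm using these:
- **Caddy:** yaw 0.348 rad, origin (0.548, -0.032).
- **Capsule:** caddy (-6, -53), which lies within the stated ranges.

The tool will be tilted about 20° so the +y finger goes into the mouth while the -y finger stays just above the ledge, behind the capsule.

```bash
cat > plan.py <<'E'
from h import *
from scipy.spatial.transform import Rotation as Ro
C=np.load("caddy.npz"); Rc=np.eye(3); Rc[:2,:2]=C["R"]; t=np.array([*C["t"],0])
def target(b,tilt):   # b: lower inner corner of the -y finger, caddy mm; tilt deg lowers +y finger
    a=np.radians(tilt); y=np.array([0,np.cos(a),-np.sin(a)]); z=np.array([0,-np.sin(a),-np.cos(a)]); x=np.cross(y,z)
    R=Rc@np.column_stack([x,y,z]); p=Rc@(np.array(b)/1e3)+t+R@np.array([0,.044,-.011]); return p,R
def rows(b,tilt):
    s=read_state(); R0=Ro.from_quat(s["tcp_rot"]).as_matrix(); p,R=target(b,tilt)
    print("tcp",p.round(4),"shift",(R0.T@(p-s["tool_pos"])/.04).round(3),"rv",Ro.from_matrix(R0.T@R).as_rotvec().round(3))
def now():
    s=read_state(); R=Ro.from_quat(s["tcp_rot"]).as_matrix(); q=s["tool_pos"]+R@np.array([0,-s["grip_width"]/2,.011]); w=s["tool_pos"]+R@np.array([0,.0615,.011])
    print("t",s["clock"],"B",(Rc.T@(q-t)*1e3).round(1),"Aouter",(Rc.T@(w-t)*1e3).round(1),"F",s["ft_force"].round(1),"j",s["joint_pos"].round(2))
E
python3 -c "
from plan import *
now(); rows((-5,-78,230),20)"
```

```text
t 0.1 B [-216.9  633.   238.3] Aouter [-156.9  719.8  238.2] F [-0.4  0.2 -0.4] j [ 1.1   0.38  1.3   0.    1.46 -0.22]
tcp [ 0.5547 -0.0645  0.2253] shift [-13.824 -11.781   0.609] rv [ 0.337 -0.106 -0.599]
```

```bash
python3 -m handwheel '[[-1.1,-0.9,-0.5,0.03,-0.01,-0.06,88],[-2.2,-1.9,-0.8,0.07,-0.02,-0.12,88],[-3.3,-2.8,-0.8,0.1,-0.03,-0.18,88],[-4.4,-3.7,-0.8,0.13,-0.04,-0.24,88],[-5.5,-4.7,-0.8,0.17,-0.05,-0.3,88],[-6.6,-5.6,-0.8,0.2,-0.06,-0.36,88],[-7.7,-6.6,-0.8,0.23,-0.07,-0.42,88],[-8.8,-7.5,-0.8,0.27,-0.08,-0.48,88],[-9.9,-8.4,-0.8,0.3,-0.1,-0.54,88],[-11,-9.4,-0.8,0.337,-0.106,-0.599,88]]'
python3 -c "
from plan import *
now(); rows((-5,-78,230),20)"
```

```text
clock: 1.35
tool_pos: [0.4705, 0.0549, 0.2816]
tcp_rot: [-0.172, 0.97, -0.171, 0.03]
ft_force: [1.1, 0.8, -0.6]
grip_width: 0.088
gripper_force: 0.0
t 1.35 B [-43.3  63.  286.3] Aouter [-43.6 162.1 250.2] F [ 1.1  0.8 -0.6] j [ 0.03  0.21  1.49 -0.34  1.34 -1.83]
tcp [ 0.5547 -0.0645  0.2253] shift [-0.953 -2.833  2.529] rv [0.    0.001 0.002]
```

```bash
python3 -m handwheel '[[-0.3,-0.9,0.6,0,0,0,88],[-0.6,-1.8,1.3,0,0,0,88],[-0.9,-2.6,2.1,0,0,0,88],[-0.95,-2.83,2.53,0,0,0.002,88],[-0.95,-2.83,2.53,0,0,0.002,88],[-0.95,-2.83,2.53,0,0,0.002,88]]'
python3 - <<'E'
from plan import *
now(); rows((-5,-78,134.5),20.5)
f=read_camera("scene"); cv2.imwrite("pics/s1.png",cv2.resize(f["frame"][100:340,220:480,::-1],None,fx=2.5,fy=2.5,interpolation=cv2.INTER_CUBIC))
E
```

```text
clock: 2.1
tool_pos: [0.5533, -0.0619, 0.2259]
tcp_rot: [-0.17, 0.97, -0.17, 0.031]
ft_force: [-0.2, 0.1, 0.7]
grip_width: 0.088
gripper_force: 0.0
t 2.1 B [ -5.5 -75.  230.6] Aouter [ -5.3  24.1 194.6] F [-0.2  0.1  0.7] j [-0.2   0.37  1.43 -0.32  1.17 -2.02]
tcp [ 0.5547 -0.0646  0.1294] shift [-0.006  0.753  2.295] rv [ 0.01   0.002 -0.001]
```

View pics/s1.png

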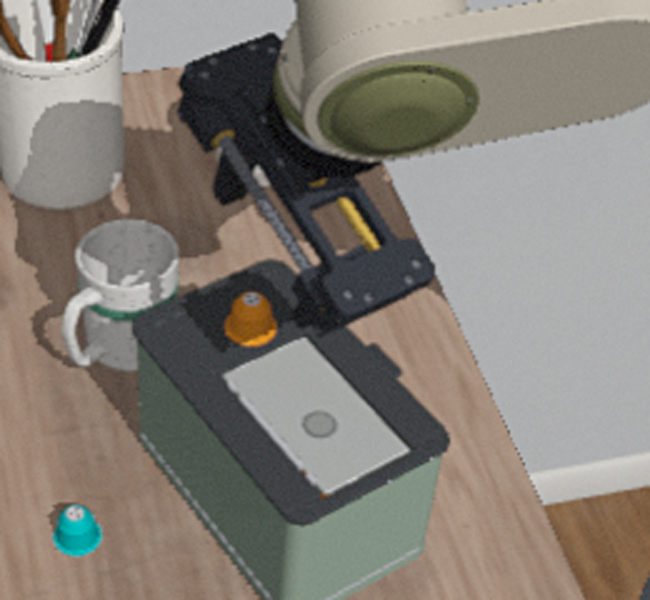

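The gripper hangs tilted above the caddy, with the capsule undisturbed at crop (250,318). The flap, centred at (320,420), is still shut. Going down.

```bash
python3 -m handwheel '[[0,0.2,0.65,0,0,0,88],[0,0.4,1.25,0.01,0,0,88],[0,0.4,1.25,0.01,0,0,88],[0,0.4,1.25,0.01,0,0,88]]'
python3 - <<'E'
from plan import *
now(); rows((-5,-78,134.5),20.5)
f=read_camera("top"); cv2.imwrite("pics/t1.png",cv2.resize(f["frame"][190:350,225:435,::-1],None,fx=3,fy=3,interpolation=cv2.INTER_CUBIC))
E
```

```text
clock: 2.65
tool_pos: [0.5548, -0.0644, 0.1743]
tcp_rot: [-0.17, 0.969, -0.176, 0.032]
ft_force: [0.5, 0.2, 1.0]
grip_width: 0.0879
gripper_force: 0.0
t 2.65 B [ -4.9 -77.8 179.4] Aouter [ -4.7  20.9 142.4] F [0.5 0.2 1. ] j [-0.2   0.42  1.51 -0.35  1.04 -1.96]
tcp [ 0.5547 -0.0646  0.1294] shift [0.007 0.391 1.052] rv [-0.001  0.003 -0.002]
```

View pics/t1.png

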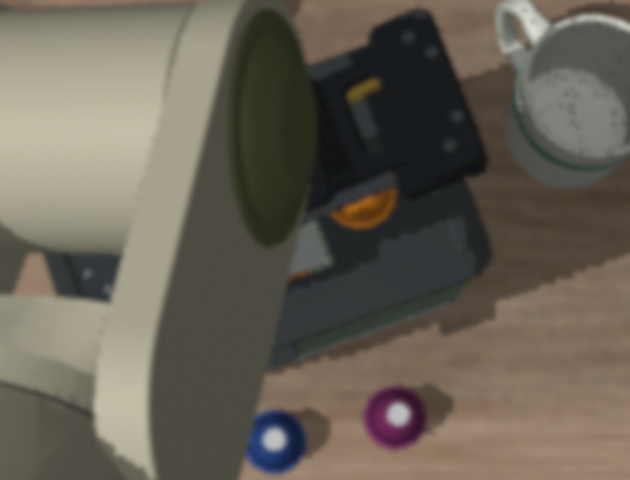

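The capsule's orange flange is still in place at (365,205), under the gripper on the ledge side. The finger sits behind it. I continue straight down to open the flap.

```bash
python3 -m handwheel '[[0,0.1,0.27,0,0,0,88],[0,0.2,0.53,0,0,0,88],[0,0.3,0.8,0,0,0,88],[0,0.39,1.05,0,0,0,88],[0,0.39,1.05,0,0,0,88],[0,0.39,1.05,0,0,0,88]]'
python3 - <<'E'
from plan import *
now(); rows((-5,-50,134.5),20.5); rows((-5,-32,134.5),20.5)
f=read_camera("scene"); cv2.imwrite("pics/s2.png",cv2.resize(f["frame"][160:340,230:430,::-1],None,fx=3,fy=3,interpolation=cv2.INTER_CUBIC))
E
```

```text
clock: 3.45
tool_pos: [0.5539, -0.0649, 0.1276]
tcp_rot: [-0.17, 0.969, -0.175, 0.03]
ft_force: [-3.0, -0.0, 0.9]
grip_width: 0.0878
gripper_force: 1.3
t 3.45 B [ -6.  -78.  132.7] Aouter [-5.8 20.8 95.8] F [-3.  -0.   0.9] j [-0.2   0.48  1.57 -0.38  0.93 -1.91]
tcp [ 0.5452 -0.0382  0.1294] shift [-0.021  0.641 -0.287] rv [ 0.001 -0.001 -0.001]
tcp [ 0.539  -0.0213  0.1294] shift [-0.02   1.063 -0.444] rv [ 0.001 -0.001 -0.001]
```

View pics/s2.png

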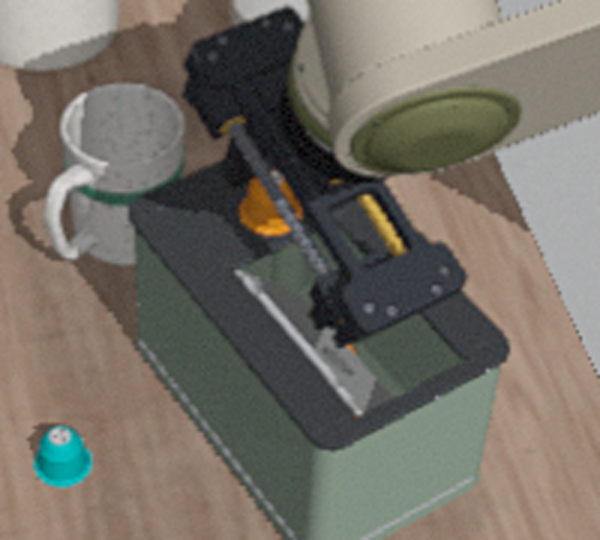

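The flap is down at about (330,350), held by the +y finger. The capsule still stands on the ledge at (268,205). Now I push slowly along +y.

```bash
python3 -m handwheel '[[-0.02,0.09,-0.08,0,0,0,88],[-0.02,0.18,-0.11,0,0,0,88],[-0.02,0.27,-0.15,0,0,0,88],[-0.02,0.36,-0.18,0,0,0,88],[-0.02,0.45,-0.22,0,0,0,88],[-0.02,0.54,-0.25,0,0,0,88],[-0.02,0.64,-0.28,0,0,0,88]]'
python3 - <<'E'
from plan import *
now(); rows((-5,-38,134.5),20.5); rows((-5,-32,134.5),20.5)
f=read_camera("scene"); cv2.imwrite("pics/s3.png",cv2.resize(f["frame"][160:340,230:430,::-1],None,fx=3,fy=3,interpolation=cv2.INTER_CUBIC))
E
```

```text
clock: 4.38
tool_pos: [0.5457, -0.0381, 0.1295]
tcp_rot: [-0.17, 0.969, -0.175, 0.031]
ft_force: [-1.3, -2.4, 1.3]
grip_width: 0.0882
gripper_force: 1.5
t 4.375 B [ -4.6 -50.1 134.6] Aouter [-4.4 48.7 97.6] F [-1.3 -2.4  1.3] j [-0.15  0.47  1.59 -0.39  0.94 -1.86]
tcp [ 0.5411 -0.027   0.1294] shift [ 0.013  0.284 -0.103] rv [-0.     0.001 -0.002]
tcp [ 0.539  -0.0213  0.1294] shift [ 0.014  0.424 -0.156] rv [-0.     0.001 -0.002]
```

View pics/s3.png

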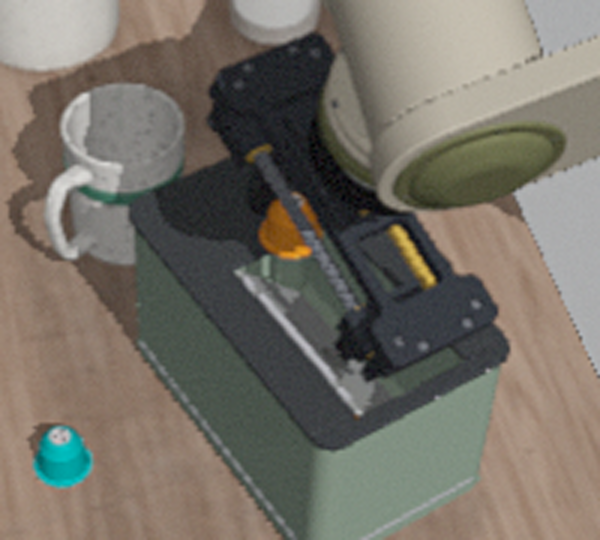

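The capsule is sliding along and now overhangs the mouth's edge at (290,225), with the flap still held open. I keep pushing until it drops.

```bash
python3 -m handwheel '[[0.01,0.1,-0.03,0,0,0,88],[0.01,0.19,-0.07,0,0,0,88],[0.01,0.28,-0.1,0,0,0,88],[0.01,0.37,-0.13,0,0,0,88],[0.01,0.46,-0.17,0,0,0,88],[0.01,0.46,-0.17,0,0,0,88],[0.01,0.46,-0.17,0,0,0,88],[0.01,0.46,-0.17,0,0,0,88]]'
python3 - <<'E'
from plan import *
now(); rows((-5,-30,230),20.5)
f=read_camera("scene"); cv2.imwrite("pics/s4.png",cv2.resize(f["frame"][160:340,230:430,::-1],None,fx=3,fy=3,interpolation=cv2.INTER_CUBIC))
E
```

```text
clock: 5.42
tool_pos: [0.5386, -0.0199, 0.1293]
tcp_rot: [-0.17, 0.969, -0.175, 0.031]
ft_force: [-3.0, 1.2, 2.6]
grip_width: 0.088
gripper_force: 1.7
t 5.425 B [ -5.  -30.6 134.4] Aouter [-4.8 68.3 97.5] F [-3.   1.2  2.6] j [-0.12  0.46  1.6  -0.4   0.95 -1.82]
tcp [ 0.5383 -0.0194  0.2249] shift [-0.    -0.823 -2.243] rv [ 0.     0.001 -0.002]
```

View pics/s4.png

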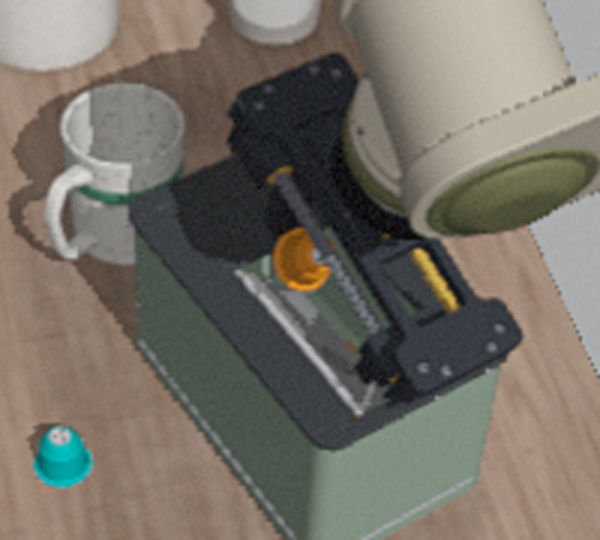

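The capsule has tipped over the edge at (300,260) and lies on the open flap. I wait a moment and check whether it slides in.

```bash
cat >> plan.py <<'E'
def orange(f):
    h=cv2.cvtColor(f,cv2.COLOR_RGB2HSV); m=(h[...,0]>8)&(h[...,0]<20)&(h[...,1]>190)&(h[...,2]>90); m[:215]=0;m[270:]=0;m[:,:310]=0;m[:,355:]=0
    v,u=np.nonzero(m); print("orange",len(u),u.mean() if len(u) else 0,v.mean() if len(u) else 0)
E
python3 -c "
from plan import *
orange(read_camera('scene')['frame'])"
python3 -m handwheel '[[0,0,0,0,0,0,88],[0,0,0,0,0,0,88],[0,0,0,0,0,0,88],[0,0,0,0,0,0,88]]' | head -1
python3 - <<'E'
from plan import *
f=read_camera("scene"); orange(f["frame"]); now()
cv2.imwrite("pics/s5.png",cv2.resize(f["frame"][215:300,300:400,::-1],None,fx=6,fy=6,interpolation=cv2.INTER_CUBIC))
E
```

```text
orange 220 328.90909090909093 246.6590909090909
clock: 6.02
orange 218 328.697247706422 246.56422018348624
t 6.075 B [ -5.  -30.7 134.5] Aouter [-4.8 68.1 97.5] F [-1.7  1.3  2.8] j [-0.12  0.46  1.6  -0.4   0.95 -1.82]
```

View pics/s5.png

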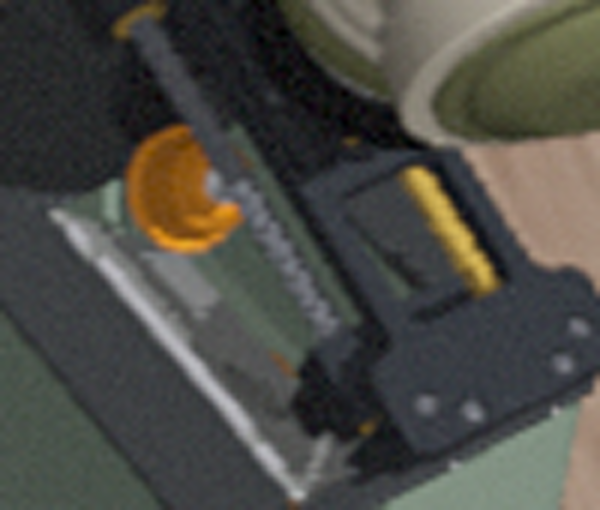

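Run:
```python
from plan import *
f=read_camera("scene")
for n,u,v in[("flange left",321.5,246),("nose",336,246),("flange low",331,256.5),("flange top",331,236)]:
    for z in(.14,.12,.1): print(n,z,(Rc.T@(at_z(f,u,v,z)-t)*1e3).round(0))
```

```text
flange left 0.14 [ 16. -12. 140.]
flange left 0.12 [  6. -26. 120.]
flange left 0.1 [ -5. -41. 100.]
nose 0.14 [ -5.   1. 140.]
nose 0.12 [-16. -13. 120.]
nose 0.1 [-27. -27. 100.]
flange low 0.14 [ 16.  17. 140.]
flange low 0.12 [  5.   3. 120.]
flange low 0.1 [ -5. -12. 100.]
flange top 0.14 [-10. -22. 140.]
flange top 0.12 [-22. -37. 120.]
flange top 0.1 [-33. -53. 100.]
```

The capsule has tipped on to the flap, but its rear flange seems to be still caught on the ledge's edge. It needs a little more push.

```bash
python3 -m handwheel '[[0,0.06,-0.02,0,0,0,88],[0,0.12,-0.045,0,0,0,88],[0,0.19,-0.07,0,0,0,88],[0,0.19,-0.07,0,0,0,88],[0,0.19,-0.07,0,0,0,88]]' | head -1
python3 - <<'E'
from plan import *
f=read_camera("scene"); orange(f["frame"]); now()
E
```

```text
clock: 6.75
orange 0 0 0
t 6.8 B [ -4.9 -22.5 134.4] Aouter [-4.7 76.3 97.5] F [-1.2 -1.2  2.3] j [-0.1   0.46  1.61 -0.4   0.95 -1.81]
```

The orange has gone from view, so the capsule has dropped. I've used all 10 picture views, so I verify by pixel counts from here. I let it settle and then lift straight up.

```bash
python3 -m handwheel '[[0,0,0,0,0,0,88],[0,0,0,0,0,0,88],[0,0,0,0,0,0,88],[0,-0.2,-0.6,0,0,0,88],[0,-0.4,-1.1,0,0,0,88],[0,-0.6,-1.7,0,0,0,88],[0,-0.85,-2.3,0,0,0,88],[0,-1.2,-3.2,0,0,0,88],[0,-1.2,-3.2,0,0,0,88],[0,-1.2,-3.2,0,0,0,88]]'
python3 - <<'E'
from plan import *
import pickle
now(); s=read_state(); print((Ro.from_quat(s["tcp_rot"]).as_matrix().T@(np.array([.36,.25,.30])-s["tool_pos"])/.04).round(2))
for n in("scene","top"):
    c=read_camera(n)["frame"]; c0=pickle.load(open(n+"0.pkl","rb"))["frame"]
    for im in(c0,c):
        h=cv2.cvtColor(im,cv2.COLOR_RGB2HSV); m=((h[...,0]>8)&(h[...,0]<20)&(h[...,1]>190)&(h[...,2]>90)).astype(np.uint8)
        k,_,st,ce=cv2.connectedComponentsWithStats(m); print(n,[(int(st[i,4]),ce[i].round(0).tolist()) for i in range(1,k) if st[i,4]>12])
E
```

```text
clock: 8.05
tool_pos: [0.5356, -0.0125, 0.2652]
tcp_rot: [-0.17, 0.969, -0.175, 0.031]
ft_force: [-0.4, 0.0, -0.6]
grip_width: 0.0879
gripper_force: 0.0
t 8.05 B [ -5.3 -22.5 270.3] Aouter [ -5.1  76.3 233.4] F [-0.4  0.  -0.6] j [-0.1   0.31  1.4  -0.33  1.28 -1.95]
[ 1.9   6.87 -3.5 ]
scene [(269, [320.0, 229.0]), (22, [181.0, 310.0])]
scene [(21, [136.0, 295.0]), (16, [181.0, 311.0])]
top [(20, [340.0, 74.0]), (49, [347.0, 84.0]), (305, [343.0, 255.0])]
top [(16, [341.0, 74.0]), (45, [347.0, 84.0])]
```

The orange capsule can't be seen anywhere outside the caddy. I move the arm away, then compare the caddy, mug and fresh capsules with the first pictures.

```bash
python3 -m handwheel '[[0.3,1,-0.5,0,0,0,88],[0.6,2,-1,0,0,0,88],[0.9,3,-1.5,0,0,0,88],[1.2,4.1,-2.1,0,0,0,88],[1.5,5.2,-2.7,0,0,0,88],[1.9,6.4,-3.3,0,0,0,88],[1.9,6.87,-3.5,0,0,0,88],[1.9,6.87,-3.5,0,0,0,88],[1.9,6.87,-3.5,0,0,0,88]]' | head -2
python3 - <<'E'
from plan import *
import pickle
now()
for n,bx in(("top",{"flap":(250,238,335,305),"blue":(305,325,330,350),"purple":(346,318,370,342),"mug":(390,188,450,252),"teal":(296,178,321,204),"ledge":(328,238,362,272)}),("scene",{"flap":(305,230,390,300),"mug":(245,188,295,248),"teal":(240,300,262,324)})):
    c=read_camera(n)["frame"].astype(float); c0=pickle.load(open(n+"0.pkl","rb"))["frame"].astype(float)
    for k,(a,b,d,e) in bx.items():
        A,B=c0[b:e,a:d].mean(2),c[b:e,a:d].mean(2)
        print(n,k,"mean",A.mean().round(1),B.mean().round(1),"absdiff",np.abs(A-B).mean().round(1),"shift",np.round(cv2.phaseCorrelate(A,B)[0],2))
E
```

```text
clock: 9.28
tool_pos: [0.3604, 0.2492, 0.3003]
t 9.275 B [-80.7 283.2 305.4] Aouter [-80.5 382.  268.4] F [0.9 0.2 0.4] j [ 0.52  0.21  1.45 -0.35  1.56 -1.37]
top flap mean 111.2 114.7 absdiff 6.9 shift [ 0.06 -0.02]
top blue mean 85.8 72.6 absdiff 16.3 shift [0.45 0.17]
top purple mean 83.1 58.7 absdiff 25.3 shift [ 0.01 -0.11]
top mug mean 104.5 109.8 absdiff 5.3 shift [ 0.01 -0.02]
top teal mean 96.3 101.2 absdiff 4.9 shift [0.51 0.52]
top ledge mean 70.1 56.2 absdiff 20.3 shift [-0.25 -0.09]
scene flap mean 106.7 103.3 absdiff 8.1 shift [0.13 0.07]
scene mug mean 126.4 129.1 absdiff 3.1 shift [-0.08 -0.  ]
scene teal mean 111.5 113.9 absdiff 2.7 shift [0.05 0.15]
```

The flap is shut and the mug and fresh capsules show no movement beyond noise and the arm's shadow.

```bash
python3 -c "
from cell import job_done
print(job_done())"
```

```text
the job is handed in; nothing more can be done
None
```

I pushed the spent orange capsule into the caddy while holding the flap open, and the flap has sprung shut; image comparison shows the mug and both fresh capsules unmoved, and I handed the job in at about 9.4 s.

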